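Open the bench terminal box

ROBOT

A 7-joint arm with a two-finger parallel gripper is mounted at the origin on the work surface. World frame = base frame: x ahead of the robot, y to its left, z up, the work surface at z = 0. Lengths are in m, angles in rad, forces in N, time in s.
With the tool pointing down it reaches from about 0.4 to 0.85 m from the base axis. Payload 10.4 kg.
Tool frame: the origin (TCP) lies on the mounting face of the last link; the fingertips stand r.tips_ahead ahead of it and the grasp point (between the pads) lies 164 mm ahead of it (r.tips_ahead is the distance from the TCP to the fingertips, in m); z points along the fingers, y is the line along which they close (so a half turn about z gives the same grasp; the last joint's range is limited). The gripper opens to 87 mm and grips with 3 to 60 N. Pads are 19 mm wide; open, the fingers measure 117 mm over their backs; the gripper's body (75 mm by 190 mm) begins 51 mm behind the grasp point.
Start: joints at [-1.223, 0.332, -0.065, 1.46, 0.022, 1.35, -0.088], TCP at [0.226, 0.583, 0.405] pointing down, gripper open.
Joint ranges: [-2.6, 2.6], [-0.5, 2.12], [-1.47, 1.34], [0.16, 2.42], [-1.27, 4.41], [0.06, 2.06], [-2.6, 2.6]. Speed limits (rad/s): [2.22, 2.22, 2.79, 2.79, 3.14, 3.14, 3.14].

INTERFACE

Orientations are given as a unit quaternion [x, y, z, w].
In Python, from bench import telemetry, imaging, job, r gives the robot as it stands.
- The arm moves only by the tool move_arm, never from a script. Its argument "steps" is a list of rows, each an object of numbers: "dx", "dy", "dz": the shift along the tool's x, y, z in cm; "spin": the turn about the tool's z in rad. In form: [{"dx": .., "dy": .., "dz": .., "spin": ..}, ...]. A call has 1 to 12 rows; each row shifts and turns the commanded pose from where the row before left it, along the tool's axes as they then stand; what a row does not reach is not made up. A row lasts 1/10 s, in which the tool goes at most 50 mm and 8.59 degrees, less where a joint would pass 70% of its speed; a pose out of reach is approached as far as the arm can. A call with a gripper value outside its range is refused whole. "claw" is the finger opening in cm, from 0 to 8.7, set as the call begins (left out, the last holds). The fingers move at their own pace and stop on an object; "squeeze" is the grip in N (left out, the last holds). Time passes only in rows, so rows that do not move let the fingers close. It gives the time, the measured TCP pose, the force, the opening and the grip force at its end, in the units of the state.
- telemetry.read_state(): the state, without advancing time (a new reading comes with each control period).
- imaging.camera(name): name is "side" or "top"; returns a dict with "img" (384x512x3 uint8, red, green, blue), "camera_matrix" (3x3 intrinsics, pixels), "D" ([k1, k2, p1, p2, k3] as OpenCV has them; the pictures are not rectified), "R" (3x3) and "t" (3): a world point X has camera coordinates R X + t. Camera axes: x right, y down, z forward; pixel columns grow to the right and rows downward; lengths in m; the calibration is good to about 2 mm. A picture is of the moment at which its call begins. There is no depth.
- job.close_job(): hands the job in; it is judged then, once.
The state is a dict: "time": time; "joint_positions": joint angles; "joint_vel": joint speeds; "joint_torque": joint torques, N m; "ee_pos": TCP position; "eef_rot": TCP orientation; "ft_force": force on the tool from outside, world axes, zero at the start; "torque": the same for the moment, N m; "width": finger opening in m; "grip_force": force on a finger pad.
Only numpy, scipy, OpenCV 4.12 (cv2) and the standard library are available. Lean on these libraries where they do the work, as an engineer would, in place of code of your own. Each camera call takes 0.05 s, during which the arm holds its last target. There are 200 camera calls.

TASK

Press the black snap tab on the terminal box all the way in (it stays in), then push the released white cover along its rails, off its seat and onto the empty bed beside it, up to the end stop, so that all the terminals lie open. Only press and push: do not lift the cover, and leave the other things on the bench where they are.

Things in the scene. Friction and masses are not known exactly. Their poses are not given: they have to be found in the camera images.
- box: Grey terminal box, fixed (never moves), 120 (x) by 244 (y) by 57 mm high, plus a pocket for the tab on its -x side. Origin: centre of its underside, z up. Half at -y: the cover's seat over the terminals (all below 30 mm). Half at +y: flat bed. Rails with lips (tops at 57 mm, outside x = +-47 mm) guide the cover along y. Its -y end is open above 44 mm height between the rails.
- bed (a point): Middle of the empty flat bed, 45 mm above the bench and level with the seat, at box x = 0, y = +63 mm; the cover ends lying here. An end stop 57 mm high closes the bed at box y = +118 mm.
- cover: White terminal cover, loose, 150 to 310 g: a cap 88 mm wide (x), 108 mm long (y), 25 mm high, with 5 mm thick flanges (104 mm wide) under the lips; too broad to grip. Origin: centre of its underside; axes as the box's. Seated: y about -64 mm, z 45 mm in the box frame, barred towards +y by the tab. At the end stop: y = +64 mm. Slides with under 4 N.
- cover_rear (a point): Middle of the cover's upright rear face (the one towards the box's -y, 88 mm wide, from 45 to 70 mm above the bench), 59 mm above the bench; push here towards the box's +y.
- tab_top (a point): Centre of the top of the black snap tab's press pad, 28 mm (box x) by 30 mm (box y), beside the box's rail at box x = -79 mm, y = 0; 72 mm above the bench when out, 62 mm when in; the pocket's rim around it is 54 mm high. It moves with the tab.
- tab (a joint): Travel of the snap tab in m, downwards: 0 = out, cover latched; 0.010 = fully in, cover free. It resists with about 4 N all the way, with a hard stop at 0.010, and stays where it is left; it does not spring back. The cover passes only if it is in by more than about 0.007.
- glue: Orange glue bottle with a red cap, 48 mm across, 110 mm high, loose, standing; a bystander. Origin: centre of its underside.
- jar: Black jar with a black lid, 56 mm across, 60 mm high, loose, standing; a bystander. Origin: centre of its underside.
- tap_wrench: Steel tap wrench lying on the bench, a bar 180 mm long along its x with a middle 40 x 26 x 24 mm high; a bystander. Origin: centre of its underside.
- vblock: Plain steel block, 50 x 40 x 35 mm high; a bystander. Origin: centre of its underside.
There are look-alikes about, which are no part of the job. There is more than one size of the cover; the one meant has the size given above.

How it is judged:
By the outcome, as a careful person would: the job done as asked, in the order asked, and still so for the second after the job is handed in, with the robot touching nothing.
It also fails if it takes over 38 s, if anything falls off the work surface, if the arm or the gripper's body presses on something with over 40 N, if the wrist force passes 120 N, or if a joint passes its speed limit or range.

## Working session

There is one attempt and no reset: what is moved stays moved. The work goes in short steps, Python scripts to look and compute and a tool call to move; the robot and the scene stay as the last step left them, time stands still between calls to the robot, and variables do not carry over. Pictures are saved under pics/ and viewed, at most 10 in all, crops included, and the job is handed in when it is done.

Besides the shell and the picture viewer there is one more tool, called after "Request:" as name([rows], argument=value, ...), one row to a line, values as JSON. move_arm: Moves the arm, as the interface text tells. Its arguments: {"type":"object","properties":{"steps":{"type":"array","items":{"type":"object","properties":{"dx":{"type":"number"},"dy":{"type":"number"},"dz":{"type":"number"},"spin":{"type":"number"}}}},"claw":{"type":"number"},"squeeze":{"type":"number"}},"required":["steps"]}

```bash
mkdir -p pics; python3 - <<'E'
from bench import telemetry, imaging, job, r
import cv2,pickle
s=telemetry.read_state()
print({k:s[k] for k in('time','ee_pos','eef_rot','ft_force','width')},r.tips_ahead)
for n in('top','side'):
    c=imaging.camera(n); pickle.dump(c,open(n+'0.pkl','wb'))
    cv2.imwrite(f'pics/{n}0.png',cv2.resize(c['img'][:,:,::-1],(800,600),interpolation=cv2.INTER_CUBIC))
    print(n,c['camera_matrix'],c['D'],(-c['R'].T@c['t']))
E
```

```text
{'time': 0.0, 'ee_pos': array([0.22641578, 0.58241658, 0.40397024]), 'eef_rot': array([ 1.84310894e-01,  9.82867759e-01, -6.74998435e-04, -8.03836724e-05]), 'ft_force': array([ 0.10984712,  0.37883512, -0.56461488]), 'width': 0.0868986229277155} 0.1822
top [[412.77023738   0.         249.87611429]
 [  0.         412.77023738 193.68183521]
 [  0.           0.           1.        ]] [0.01734895 0.         0.         0.         0.        ] [0.4283432  0.03868889 0.93868306]
side [[429.9659532    0.         256.95483139]
 [  0.         429.9659532  194.96318835]
 [  0.           0.           1.        ]] [-0.09333332  0.          0.          0.          0.        ] [ 0.10323319 -0.40304083  0.46452207]
```

View pics/top0.png

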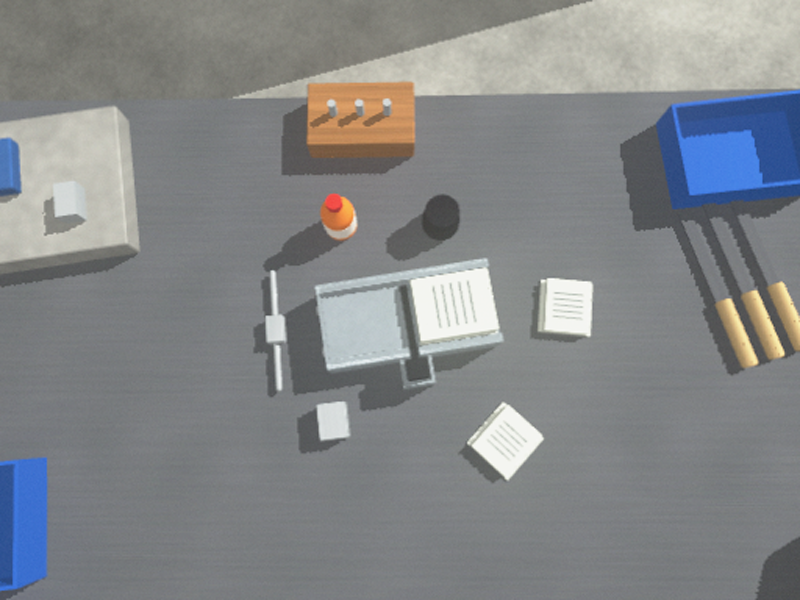

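View pics/side0.png

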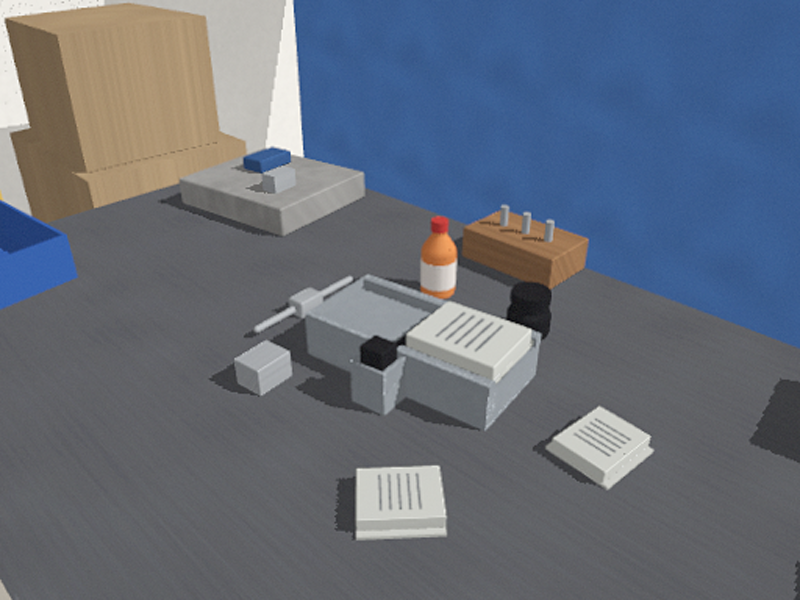

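```bash
cat >h.py <<'E'
import numpy as np,cv2,pickle
from scipy.optimize import least_squares
def proj(c,P):
    return cv2.projectPoints(np.asarray(P,float),cv2.Rodrigues(c['R'])[0],np.asarray(c['t'],float),c['camera_matrix'],c['D'])[0][:,0]
def w(p,P):
    P=np.asarray(P,float);c,s=np.cos(p[2]),np.sin(p[2])
    return np.c_[p[0]+c*P[:,0]-s*P[:,1],p[1]+s*P[:,0]+c*P[:,1],P[:,2]]
E
python3 - <<'E'
from h import *
T=pickle.load(open('top0.pkl','rb'));S=pickle.load(open('side0.pkl','rb'))
m=.001
box=np.array([[60,122,57],[-60,122,57],[60,-122,57],[-60,-122,57]])*m
cov=np.array([[44,-10,70],[44,-118,70],[-44,-118,70],[-44,-10,70]])*m
tab=np.array([[-79,0,72]])*m
pt=np.array([[316,286],[327,371],[487,260],[502,342],[410,282],[486,268],[498,333],[417,344],[419,370]])*.64
ps=np.array([[444,303],[531,342],[495,380],[407,343],[379,345],[487,425],[538,335]])*.64
Pt=np.r_[box,cov,tab];Ps=np.r_[cov,tab,[[-.06,-.122,0]],[[.06,-.122,.057]]]
f=lambda p:np.r_[proj(T,w(p,Pt))-pt,proj(S,w(p,Ps))-ps].ravel()
o=least_squares(f,[.45,.05,.1],loss='soft_l1');print(o.x);print(f(o.x).reshape(-1,2).round(1).tolist())
np.save('p.npy',o.x)
ring=lambda a,b,c,d,z:np.array([[a,c,z],[b,c,z],[b,d,z],[a,d,z]])*m
L=[(ring(-60,60,-122,122,57),(255,0,0)),(ring(-44,44,-118,-10,70),(0,0,255)),(ring(-93,-65,-15,15,72),(0,255,0)),(ring(-60,60,-122,122,0),(255,0,255))]
ims=[]
for c,(x,y,ww,h) in((T,(190,150,150,120)),(S,(170,150,200,160))):
    k=800/ww/2
    im=cv2.resize(c['img'][y:y+h,x:x+ww,::-1],None,fx=k,fy=k,interpolation=cv2.INTER_CUBIC)
    for q,col in L:
        u=(proj(c,w(o.x,q))-[x,y]+.5)*k
        cv2.polylines(im,[u.round().astype(int)],True,col,1)
    ims.append(im)
cv2.imwrite('pics/crop.png',np.hstack(ims))
E
```

```text
[0.5812476  0.03042075 0.1569596 ]
[[-0.3, 0.9], [0.4, 0.6], [-0.1, -0.5], [1.0, 0.6], [0.2, -0.6], [0.9, 0.3], [1.1, -1.5], [2.7, -0.3], [-0.4, 0.1], [2.0, -1.5], [0.3, -8.1], [-1.2, -7.3], [-1.9, -5.5], [-1.3, -0.1], [-1.9, 4.7], [1.2, -0.7]]
```

View pics/crop.png

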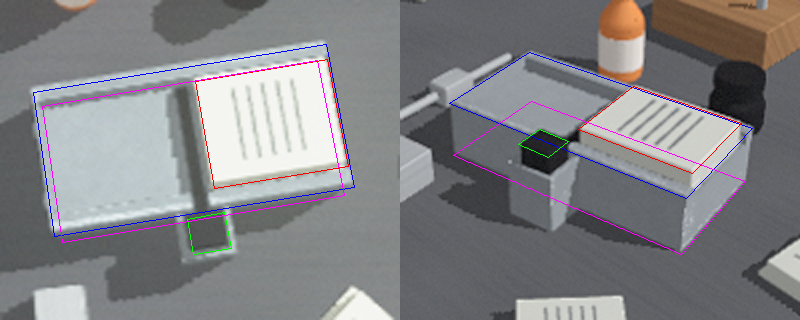

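The top view has the wanted cover on the box at (453,303). The look-alikes are two smaller loose covers at (565,307) and (505,441). The tab is the black pad at (419,370), which could be confused with the black jar at (441,216). The crop confirms the choice: the 88x108 outline fits the seated cover, and the green pad outline fits the tab in both views. I'll turn the tool to the box axes first (tool x = box +y, tool y = box +x).

Request:
move_arm([
  {"spin": 0.149},
  {"spin": 0.149},
  {"spin": 0.149},
  {"spin": 0.149},
  {"spin": 0.149},
  {"spin": 0.149},
  {"spin": 0.149},
  {},
], claw=0)

```text
$.steps[0]: bad value
```

```bash
cat >go.py <<'E'
from h import *
from bench import telemetry,r
from scipy.spatial.transform import Rotation as R
def rep(tgt,p=None):
    p=np.load('p.npy') if p is None else p
    s=telemetry.read_state();A=R.from_quat(s['eef_rot']).as_matrix()
    tip=s['ee_pos']+A[:,2]*r.tips_ahead
    d=A.T@(w(p,[tgt])[0]-tip)*100
    c,sn=np.cos(p[2]),np.sin(p[2]);e=tip-[p[0],p[1],0]
    print('t',s['time'],'tip in box mm',np.round([1e3*(c*e[0]+sn*e[1]),1e3*(-sn*e[0]+c*e[1]),1e3*e[2]],1))
    print('move cm',d.round(2),'yaw err',round(np.arctan2(A[1,1],A[0,1])-p[2],4),'z axis',A[:,2].round(3),'F',s['ft_force'].round(2),'w',s['width'])
E
python3 -c "
from go import *
rep([-.079,0,.085])"
```

```text
t 0.1 tip in box mm [-264.3  600.5  221.8]
move cm [-46.24 -42.53  13.74] yaw err 1.0431 z axis [-0.    -0.001 -1.   ] F [0.5  1.02 0.28] w 0.08702276374293179
```

Request:
move_arm([
  {"dx": 0, "dy": 0, "dz": 0, "spin": 0.149},
  {"dx": 0, "dy": 0, "dz": 0, "spin": 0.149},
  {"dx": 0, "dy": 0, "dz": 0, "spin": 0.149},
  {"dx": 0, "dy": 0, "dz": 0, "spin": 0.149},
  {"dx": 0, "dy": 0, "dz": 0, "spin": 0.149},
  {"dx": 0, "dy": 0, "dz": 0, "spin": 0.149},
  {"dx": 0, "dy": 0, "dz": 0, "spin": 0.149},
  {"dx": 0, "dy": 0, "dz": 0, "spin": 0},
], claw=0)

```text
time: 0.9
ee_pos: [0.2264, 0.5825, 0.4043]
eef_rot: [0.65, 0.76, -0.0, 0.0]
ft_force: [-1.2, 0.1, 0.0]
width: 0.0309
grip_force: 0.0
```

```bash
python3 -c "
from go import *
rep([-.079,0,.085])"
```

```text
t 0.9 tip in box mm [-264.2  600.6  222.1]
move cm [-60.01  18.67  13.75] yaw err -0.0024 z axis [-0.    -0.001 -1.   ] F [-1.17  0.1   0.01] w 0.030912814461432504
```

Request:
move_arm([
  {"dx": -4, "dy": 1.25, "dz": 0, "spin": 0},
  {"dx": -4, "dy": 1.25, "dz": 0, "spin": 0},
  {"dx": -4, "dy": 1.25, "dz": 0, "spin": 0},
  {"dx": -4, "dy": 1.25, "dz": 0, "spin": 0},
  {"dx": -4, "dy": 1.25, "dz": 0, "spin": 0},
  {"dx": -4, "dy": 1.25, "dz": 0, "spin": 0},
  {"dx": -4, "dy": 1.25, "dz": 0, "spin": 0},
  {"dx": -4, "dy": 1.25, "dz": 0, "spin": 0},
  {"dx": -4, "dy": 1.25, "dz": 0, "spin": 0},
  {"dx": -4, "dy": 1.25, "dz": 0, "spin": 0},
  {"dx": -4, "dy": 1.25, "dz": 0, "spin": 0},
  {"dx": -4, "dy": 1.25, "dz": 0, "spin": 0},
])

```text
time: 2.1
ee_pos: [0.45, 0.1302, 0.4048]
eef_rot: [0.647, 0.762, 0.0, 0.0]
ft_force: [-0.1, 0.6, 0.5]
width: 0.0007
grip_force: 0.0
```

Request:
move_arm([
  {"dx": -4, "dy": 1.25, "dz": 0, "spin": 0},
  {"dx": -4, "dy": 1.2, "dz": 1, "spin": 0},
  {"dx": -3, "dy": 0.9, "dz": 2, "spin": 0},
  {"dx": -1, "dy": 0.3, "dz": 3, "spin": 0},
  {"dx": 0, "dy": 0, "dz": 3, "spin": 0},
  {"dx": 0, "dy": 0, "dz": 2, "spin": 0},
  {"dx": 0, "dy": 0, "dz": 0, "spin": 0},
  {"dx": 0, "dy": 0, "dz": 0, "spin": 0},
])

```text
time: 2.9
ee_pos: [0.5046, 0.0191, 0.2952]
eef_rot: [0.648, 0.761, -0.0, 0.0]
ft_force: [0.6, 0.3, 0.5]
width: 0.0006
grip_force: 0.0
```

```bash
python3 -c "
from go import *
rep([-.079,0,.075])"
```

```text
t 2.9 tip in box mm [-77.5   0.8 113. ]
move cm [-0.08 -0.15  3.8 ] yaw err 0.0027 z axis [-0. -0. -1.] F [0.58 0.31 0.5 ] w 0.0005743448018350976
```

Request:
move_arm([
  {"dx": -0.1, "dy": -0.15, "dz": 2, "spin": 0},
  {"dx": 0, "dy": 0, "dz": 1.4, "spin": 0},
  {"dx": 0, "dy": 0, "dz": 0.4, "spin": 0},
  {"dx": 0, "dy": 0, "dz": 0.2, "spin": 0},
  {"dx": 0, "dy": 0, "dz": 0.2, "spin": 0},
  {"dx": 0, "dy": 0, "dz": 0.2, "spin": 0},
  {"dx": 0, "dy": 0, "dz": 0, "spin": 0},
])

```text
time: 3.6
ee_pos: [0.5033, 0.0179, 0.251]
eef_rot: [0.649, 0.76, 0.0, 0.0]
ft_force: [-0.4, 0.4, 0.1]
width: 0.0006
grip_force: 0.2
```

Request:
move_arm([
  {"dx": 0, "dy": 0, "dz": 0.2, "spin": 0},
  {"dx": 0, "dy": 0, "dz": 0.2, "spin": 0},
  {"dx": 0, "dy": 0, "dz": 0.2, "spin": 0},
  {"dx": 0, "dy": 0, "dz": 0, "spin": 0},
  {"dx": 0, "dy": 0, "dz": 0, "spin": 0},
])

```text
time: 4.1
ee_pos: [0.5033, 0.0179, 0.2447]
eef_rot: [0.649, 0.76, 0.0, 0.0]
ft_force: [1.3, 1.0, 1.8]
width: 0.0002
grip_force: 0.6
```

```bash
python3 -c "
from go import *
rep([-.079,0,.062])"
```

```text
t 4.1 tip in box mm [-78.9  -0.2  62.5]
move cm [ 0.02 -0.01  0.05] yaw err 0.0001 z axis [ 0.  0. -1.] F [1.25 0.98 1.79] w 0.0002410024371943616
```

Request:
move_arm([
  {"dx": 0, "dy": 0, "dz": 0.1, "spin": 0},
  {"dx": 0, "dy": 0, "dz": 0.1, "spin": 0},
  {"dx": 0, "dy": 0, "dz": 0, "spin": 0},
])

```text
time: 4.4
ee_pos: [0.5034, 0.0176, 0.2442]
eef_rot: [0.65, 0.76, 0.0, -0.0]
ft_force: [-10.6, -0.7, 25.4]
width: 0.0003
grip_force: 12.9
```

```bash
python3 - <<'E'
from go import *
from bench import imaging
rep([-.079,0,.062])
c=imaging.camera('side')
x,y,ww,h=190,170,130,110
cv2.imwrite('pics/press.png',cv2.resize(c['img'][y:y+h,x:x+ww,::-1],None,fx=5,fy=5,interpolation=cv2.INTER_CUBIC))
E
```

```text
t 4.4 tip in box mm [-78.9  -0.2  62. ]
move cm [ 0.02 -0.01  0.  ] yaw err -0.0003 z axis [-0.     0.001 -1.   ] F [-10.58  -0.73  25.41] w 0.0002697709383201685
```

View pics/press.png

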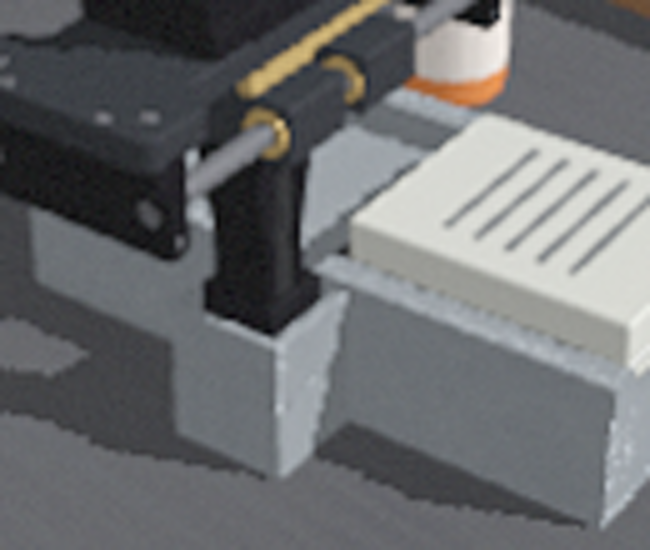

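The press crop shows the black pad driven down to near the pocket rim, at about (275,315). The tips are at 62.0 mm with 25 N, so the tab is on its hard stop. Next I'll retreat upwards and go behind the cover.

Request:
move_arm([
  {"dx": 0, "dy": 0, "dz": -1, "spin": 0},
  {"dx": 0, "dy": 0, "dz": -3, "spin": 0},
  {"dx": 0, "dy": 0, "dz": -2.5, "spin": 0},
  {"dx": -3, "dy": 1, "dz": 0, "spin": 0},
  {"dx": -4, "dy": 2, "dz": 0, "spin": 0},
  {"dx": -4, "dy": 2, "dz": 0, "spin": 0},
  {"dx": -3, "dy": 2, "dz": 0, "spin": 0},
  {"dx": -1, "dy": 0.9, "dz": 0, "spin": 0},
  {"dx": 0, "dy": 0, "dz": 0, "spin": 0},
  {"dx": 0, "dy": 0, "dz": 0, "spin": 0},
], claw=3.5)

```text
time: 5.45
ee_pos: [0.6043, -0.1176, 0.3072]
eef_rot: [0.65, 0.76, -0.0, -0.001]
ft_force: [-1.1, 0.6, 1.0]
width: 0.0349
grip_force: 0.0
```

```bash
python3 - <<'E'
from go import *
from bench import imaging
rep([0,-.150,.053])
c=imaging.camera('side')
x,y,ww,h=190,150,200,150
cv2.imwrite('pics/tabin.png',cv2.resize(c['img'][y:y+h,x:x+ww,::-1],None,fx=4,fy=4,interpolation=cv2.INTER_CUBIC))
E
```

```text
t 5.45 tip in box mm [  -0.6 -149.7  125. ]
move cm [-0.03  0.07  7.2 ] yaw err -0.0 z axis [-0.001  0.    -1.   ] F [-1.11  0.62  1.04] w 0.03492642761438529
```

View pics/tabin.png

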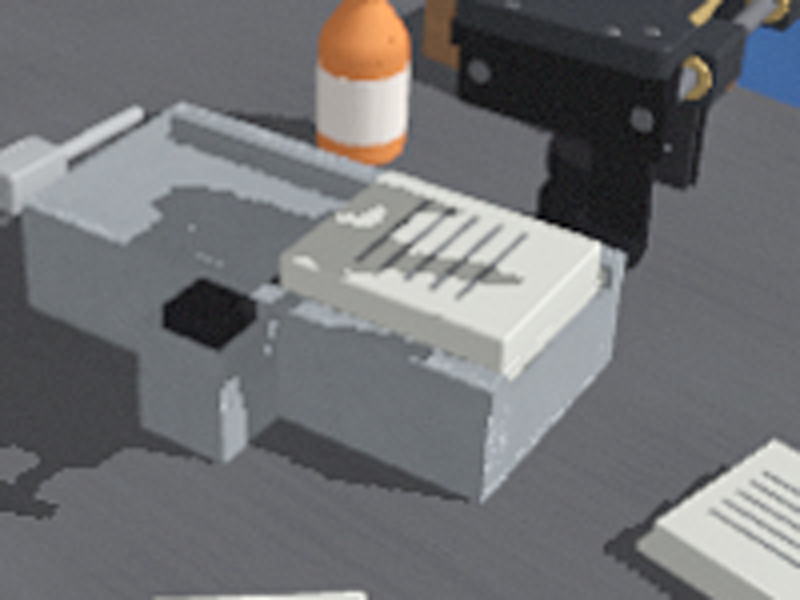

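The tab's black pad (210,315) now sits low in the pocket, and the cover is still seated. I'll lower the tool behind the cover.

Request:
move_arm([
  {"dx": 0, "dy": 0.05, "dz": 3, "spin": 0},
  {"dx": 0, "dy": 0, "dz": 3, "spin": 0},
  {"dx": 0, "dy": 0, "dz": 1.2, "spin": 0},
  {"dx": 0, "dy": 0, "dz": 0, "spin": 0},
  {"dx": 1, "dy": 0, "dz": 0, "spin": 0},
  {"dx": 0.5, "dy": 0, "dz": 0, "spin": 0},
  {"dx": 0.5, "dy": 0, "dz": 0, "spin": 0},
  {"dx": 0.5, "dy": 0, "dz": 0, "spin": 0},
  {"dx": 0.5, "dy": 0, "dz": 0, "spin": 0},
  {"dx": 0, "dy": 0, "dz": 0, "spin": 0},
])

```text
time: 6.5
ee_pos: [0.6005, -0.0874, 0.2359]
eef_rot: [0.649, 0.761, 0.0, -0.0]
ft_force: [0.5, 1.0, -0.1]
width: 0.0347
grip_force: 0.0
```

```bash
python3 - <<'E'
from go import *
rep([0,0,.053])
E
```

```text
t 6.5 tip in box mm [   0.7 -119.2   53.7]
move cm [11.92 -0.06  0.08] yaw err 0.0009 z axis [ 0.     0.001 -1.   ] F [ 0.52  1.04 -0.06] w 0.034690909675376386
```

Request:
move_arm([
  {"dx": 0.7, "dy": 0, "dz": 0, "spin": 0},
  {"dx": 0.7, "dy": 0, "dz": 0, "spin": 0},
  {"dx": 0.7, "dy": 0, "dz": 0, "spin": 0},
  {"dx": 0.7, "dy": 0, "dz": 0, "spin": 0},
  {"dx": 0.7, "dy": 0, "dz": 0, "spin": 0},
])

```text
time: 7.0
ee_pos: [0.5949, -0.053, 0.2357]
eef_rot: [0.649, 0.76, 0.0, -0.0]
ft_force: [0.6, -1.3, 1.4]
width: 0.035
grip_force: 0.8
```

```bash
python3 - <<'E'
from go import *
from bench import imaging
rep([0,0,.053])
c=imaging.camera('side')
x,y,ww,h=190,150,200,150
cv2.imwrite('pics/push.png',cv2.resize(c['img'][y:y+h,x:x+ww,::-1],None,fx=4,fy=4,interpolation=cv2.INTER_CUBIC))
E
```

```text
t 7.0 tip in box mm [  0.4 -84.5  53.5]
move cm [ 8.45 -0.04  0.05] yaw err 0.0002 z axis [ 0.  0. -1.] F [ 0.57 -1.27  1.37] w 0.03499785345373513
```

View pics/push.png

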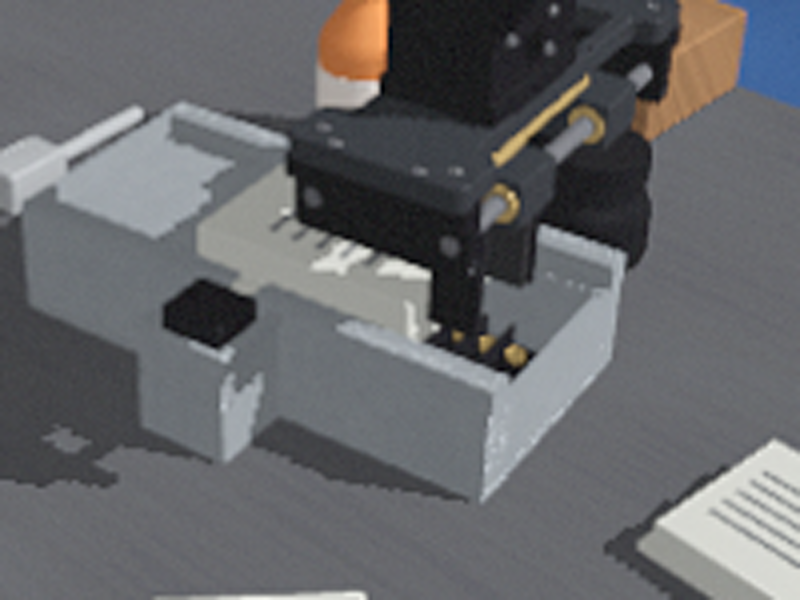

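The cover is sliding: its front edge is at (200,235), it is past the tab, and the terminals show at (490,345). I'll keep pushing.

Request:
move_arm([
  {"dx": 0.7, "dy": 0, "dz": 0, "spin": 0},
  {"dx": 0.8, "dy": 0, "dz": 0, "spin": 0},
  {"dx": 0.8, "dy": 0, "dz": 0, "spin": 0},
  {"dx": 0.8, "dy": 0, "dz": 0, "spin": 0},
  {"dx": 0.8, "dy": 0, "dz": 0, "spin": 0},
  {"dx": 0.8, "dy": 0, "dz": 0, "spin": 0},
  {"dx": 0.8, "dy": 0, "dz": 0, "spin": 0},
  {"dx": 0.8, "dy": 0, "dz": 0, "spin": 0},
  {"dx": 0.7, "dy": 0, "dz": 0, "spin": 0},
  {"dx": 0.4, "dy": 0, "dz": 0, "spin": 0},
  {"dx": 0, "dy": 0, "dz": 0, "spin": 0},
])

```text
time: 8.15
ee_pos: [0.5834, 0.0202, 0.2358]
eef_rot: [0.649, 0.761, 0.0, -0.0]
ft_force: [-0.3, -0.1, -0.2]
width: 0.0348
grip_force: 0.0
```

Request:
move_arm([
  {"dx": 0.2, "dy": 0, "dz": 0, "spin": 0},
  {"dx": 0.2, "dy": 0, "dz": 0, "spin": 0},
  {"dx": 0.2, "dy": 0, "dz": 0, "spin": 0},
])

```text
time: 8.45
ee_pos: [0.5825, 0.025, 0.2358]
eef_rot: [0.65, 0.76, -0.0, 0.0]
ft_force: [1.0, -0.8, 0.8]
width: 0.035
grip_force: 0.7
```

```bash
python3 - <<'E'
from go import *
rep([0,0,.053])
E
```

```text
t 8.45 tip in box mm [ 0.4 -5.6 53.6]
move cm [ 0.56 -0.04  0.06] yaw err -0.0006 z axis [ 0. -0. -1.] F [ 1.03 -0.83  0.79] w 0.03499535769591835
```

Request:
move_arm([
  {"dx": 0.2, "dy": 0, "dz": 0, "spin": 0},
  {"dx": 0.2, "dy": 0, "dz": 0, "spin": 0},
  {"dx": 0.1, "dy": 0, "dz": 0, "spin": 0},
  {"dx": 0, "dy": 0, "dz": 0, "spin": 0},
])

```text
time: 8.85
ee_pos: [0.5817, 0.0306, 0.2358]
eef_rot: [0.649, 0.76, 0.0, -0.0]
ft_force: [-0.4, -0.2, -0.2]
width: 0.0353
grip_force: 0.2
```

Request:
move_arm([
  {"dx": 0.1, "dy": 0, "dz": 0, "spin": 0},
  {"dx": 0.1, "dy": 0, "dz": 0, "spin": 0},
  {"dx": 0, "dy": 0, "dz": 0, "spin": 0},
])

```text
time: 9.15
ee_pos: [0.5813, 0.0312, 0.2357]
eef_rot: [0.65, 0.76, -0.0, 0.0]
ft_force: [-0.4, -5.4, 1.4]
width: 0.035
grip_force: 2.5
```

```bash
python3 - <<'E'
from go import *
rep([0,0,.053])
E
```

```text
t 9.15 tip in box mm [ 0.2  0.6 53.5]
move cm [-0.06 -0.02  0.05] yaw err -0.0011 z axis [ 0.    -0.001 -1.   ] F [-0.38 -5.44  1.38] w 0.03504924433692979
```

Request:
move_arm([
  {"dx": 0.1, "dy": 0, "dz": 0, "spin": 0},
  {"dx": 0.1, "dy": 0, "dz": 0, "spin": 0},
  {"dx": 0, "dy": 0, "dz": 0, "spin": 0},
])

```text
time: 9.45
ee_pos: [0.5811, 0.0317, 0.2358]
eef_rot: [0.65, 0.76, -0.001, 0.001]
ft_force: [1.9, -9.7, 0.7]
width: 0.0349
grip_force: 5.1
```

```bash
python3 - <<'E'
from go import *
rep([0,0,.053])
E
```

```text
t 9.45 tip in box mm [ 0.   0.7 53.6]
move cm [-0.07 -0.    0.06] yaw err -0.0025 z axis [ 0.    -0.003 -1.   ] F [ 1.88 -9.74  0.67] w 0.03487293988710584
```

The force rises to 10 N with no further travel, so the cover is at the end stop. I'll back off, lift, and check.

Request:
move_arm([
  {"dx": -1, "dy": 0, "dz": 0, "spin": 0},
  {"dx": -2, "dy": 0, "dz": 0, "spin": 0},
  {"dx": -2, "dy": 0, "dz": -1, "spin": 0},
  {"dx": 0, "dy": 0, "dz": -3, "spin": 0},
  {"dx": 0, "dy": 0, "dz": -4, "spin": 0},
  {"dx": -4, "dy": 0, "dz": -4, "spin": 0},
  {"dx": -5, "dy": 0, "dz": -3, "spin": 0},
  {"dx": -5, "dy": 0, "dz": 0, "spin": 0},
  {"dx": -5, "dy": 0, "dz": 0, "spin": 0},
  {"dx": -4, "dy": 0, "dz": 0, "spin": 0},
  {"dx": 0, "dy": 0, "dz": 0, "spin": 0},
  {"dx": 0, "dy": 0, "dz": 0, "spin": 0},
])

```text
time: 10.65
ee_pos: [0.6228, -0.2318, 0.3763]
eef_rot: [0.65, 0.76, -0.0, -0.0]
ft_force: [0.1, 0.7, -0.5]
width: 0.0349
grip_force: 0.0
```

```bash
python3 - <<'E'
from go import *
from bench import imaging
p=np.load('p.npy');m=.001
ring=lambda a,b,c,d,z:np.array([[a,c,z],[b,c,z],[b,d,z],[a,d,z]])*m
ims=[]
for n,(x,y,ww,h) in(('top',(150,110,210,180)),('side',(140,130,230,197))):
    c=imaging.camera(n);k=400/ww
    im=cv2.resize(c['img'][y:y+h,x:x+ww,::-1],(400,340),interpolation=cv2.INTER_CUBIC)
    for q in(ring(-44,44,10,118,70),ring(-93,-65,-15,15,62)):
        cv2.polylines(im,[((proj(c,w(p,q))-[x,y]+.5)*k).round().astype(int)],True,(0,0,255),1)
    ims.append(im)
cv2.imwrite('pics/end.png',np.hstack(ims))
E
```

```text
(no output)
```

View pics/end.png

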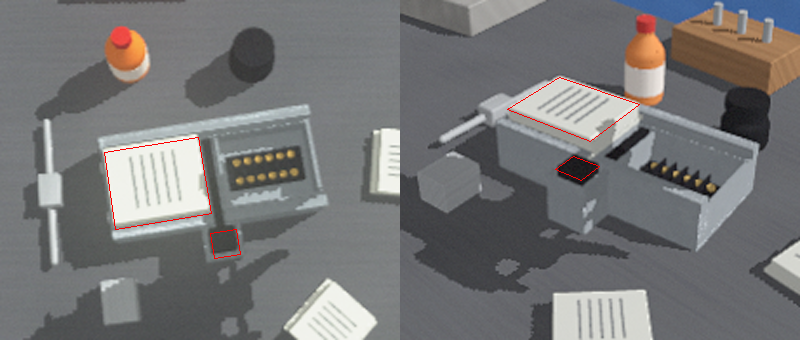

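The cover (158,182 in the top half of the picture) matches its predicted end-stop outline. The tab (225,242) matches its pressed outline, the terminals are open at (265,168), and the bystanders haven't moved.

```bash
python3 -c "
from bench import job
print(job.close_job())"
```

```text
the job is handed in; nothing more can be done
None
```

The job is handed in: the tab is pressed fully in, the cover is at the end stop on the bed with all the terminals open, the other things on the bench are where they were, and it took about 11 s of the 38 s allowed.

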